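# Load the box stapler with a copper staple strip

## Task

Lay the copper staple strip, legs down, in the open channel of the box stapler, between the green nose and the black spring follower. Then push the orange end tab of the rail fully home, so that the follower presses the strip up against the nose. Leave the silver strip where it lies.

Things in the scene. Friction and masses are not known exactly. Their poses are not given: they have to be found in the camera images.
- copper_strip: Copper-coloured bar of wide staples, the one to load: 90 mm long (x), 34 wide (y), 24 high (z), an upside-down U standing on its legs, 50 to 100 g. Origin: centre of its underside, z up. Ends alike: either way round will do. Grip it across the width by its upper half; the lower 10 mm go between the channel's lips.
- silver_strip: Bystander, leave alone: silver-coloured strip of narrower staples, 60 x 22 x 16 mm (x, y, z), on the table. Origin: centre of its underside.
- stapler: Fixed box stapler. Origin: centre of its grey base's underside (200 x 90 x 20 mm); +x along the channel to the green nose (x 50 to 100 mm, top z 80). Open-topped channel: floor z 20, lips to z 30, 44 mm apart inside, 70 outside. Nose stop at x = 50. Face of black follower (32 wide, top z 43) at x = -10 mm minus rail opening, unpressed. Loaded and closed, the strip's centre is at x = 5.
- rail (a joint): Rail opening in m: 0 home (hard stop), 0.07 fully out, towards stapler -x. Orange end tab 14 mm thick, 40 wide, z 22 to 64 mm; push its rear face, at x = -76 mm minus the opening, y = 0 in the stapler's frame, towards +x. Takes 7 N (friction; it stays where left), about 12 N at the end as the follower's spring (1.5 N + 100 N/m) is pressed back 30 mm by the strip.

How it is judged:
On the way:
1. the copper strip lies legs down in the channel between nose and follower while the rail is still at least 30 mm out (z of copper_strip in the frame of stapler between 0.015 and 0.025 m and y of copper_strip in the frame of stapler between -0.01 and 0.01 m and angle between the x axis of copper_strip and the x axis of stapler, either way round below 0.18 rad and angle between copper_strip's own z axis and vertical below 0.12 rad and x of copper_strip in the frame of stapler between -0.04 and 0.01 m and value of joint rail above 0.03 m), for 0.2 s.
At the end, for the whole second after the job is handed in: The copper strip lies at rest, legs down, on the channel floor (within 5 mm of height, 10 mm sideways, 10 degrees), its front end within 6 mm of the nose, and the rail is home to within 8 mm (z of copper_strip in the frame of stapler between 0.015 and 0.025 m and y of copper_strip in the frame of stapler between -0.01 and 0.01 m and angle between the x axis of copper_strip and the x axis of stapler, either way round below 0.18 rad and angle between copper_strip's own z axis and vertical below 0.12 rad and x of copper_strip in the frame of stapler between -0.001 and 0.01 m and value of joint rail below 0.008 m and linear speed of copper_strip below 0.02 m/s); the robot touches nothing.
It fails at once if the silver strip is moved more than 30 mm (distance of silver_strip from where it was at the start of the episode above 0.03 m).
It also fails if it takes over 48 s, if anything falls off the work surface, if the arm or the gripper's body presses on something with over 40 N, if the wrist force passes 120 N, or if a joint passes its speed limit or range.

## Robot

A 6-joint arm with a two-finger parallel gripper is mounted at the origin on the work surface. World frame = base frame: x ahead of the robot, y to its left, z up, the work surface at z = 0. Lengths are in m, angles in rad, forces in N, time in s.
With the tool pointing down it reaches from about 0.3 to 0.875 m from the base axis. Payload 6.4 kg.
Tool frame: the origin (TCP) lies at the very end of the fingers, on their centre line; the grasp point (between the pads) lies 19 mm behind it; z points along the fingers, y is the line along which they close (so a half turn about z gives the same grasp; the last joint's range is limited). The gripper opens to 85 mm and grips with 20 to 120 N. Pads are 22 mm wide; open, the fingers measure 114 mm over their backs; the gripper's body (76 mm by 85 mm) begins 54 mm behind the grasp point. The pads swing forward as they close: fully open they stand 13 mm farther back than shut.
Start: joints at [-1.429, 0.181, 1.607, -0, 1.354, -0.206], TCP at [0.196, -0.541, 0.231] pointing down, gripper open.
Joint ranges: [-2.99, 2.99], [-0.89, 2.07], [0.3, 2.58], [-1.14, 4.28], [0, 2.63], [-3.12, 3.12]. Speed limits (rad/s): [2.57, 2.57, 3.01, 3.14, 3.14, 3.14].

## Interface

Orientations are given as a unit quaternion [w, x, y, z].
In Python, from bench import ctrl gives the robot as it stands.
- The arm moves only by the tool jog_arm, called by a JSON object that holds its "op" and its "data", one argument or row to a line. Schema: {"type":"object","properties":{"rows":{"type":"array","items":{"type":"array","items":{"type":"array","items":{"type":"number"},"minItems":7,"maxItems":7},"minItems":1,"maxItems":10},"minItems":1,"maxItems":1},"only":{"type":"string"},"quiet":{"type":"boolean"},"lines":{"type":"string"}},"required":["rows"],"additionalProperties":false}. rows is a list that holds a single list of rows (three levels of brackets), with 1 to 10 rows, each of 7 numbers: dx, dy, dz in cm, then a rotation vector rx, ry, rz in rad, then the opening from 0.0 (shut) to 1.0 (fully open); each row is the pose to reach, as a shift and turn from the pose commanded when the call began, along the tool's axes at that moment; what a row does not reach only later rows make up. A row lasts 1/8 s, in which the tool goes at most 0.0625 m and 0.188 rad, less where a joint would pass 70% of its speed; a pose out of reach is approached as far as the arm can. The fingers move at their own pace and stop on an object; the grip force is fixed at half the most. Time passes only in rows, so rows that do not move let the fingers close. The tool returns the time, the measured TCP pose, the force, the opening and the grip force at its end. only (a regular expression) keeps the lines of the reply that match it, lines (a string "A,B") keeps lines A to B, and quiet returns only ok. Input that does not fit is refused with a message, and nothing moves.
- ctrl.get_obs(): the state, without advancing time (a new reading comes with each control period).
- ctrl.camera(name): name is "scene" or "top" or "wrist"; returns the picture (384x512x3 uint8, blue, green, red); there is no depth.
- ctrl.camera_params(name): a dict with "fovy" (degrees; the focal length in pixels is half the picture's height over the tangent of half this angle, whatever the lens; pixels are square), "cx", "cy" (the principal point, pixels), "view" (4x4, takes a point from world to camera coordinates). Camera axes: x right, y up, looking along -z (the intrinsics and any distortion apply to the point x, -y, -z); pixel columns grow to the right and rows downward; lengths in m; the calibration is good to about 2 mm. The wrist camera is an equidistant fisheye: a pixel r from the principal point sees the ray r / f radians off the axis. A picture is of the moment at which its call begins: read the wrist's pose just before it. camera_params takes no time and is no camera call; for the wrist camera it gives the pose at the moment of the call.
- ctrl.hand_in(): hands the job in; it is judged then, once.
The state is a dict: "time_s": time; "q": joint angles; "dq": joint speeds; "joint_efforts": joint torques, N m; "eef_pos": TCP position; "eef_rot": TCP orientation; "wrist_force": force on the tool from outside, world axes, zero at the start; "torque": the same for the moment, N m; "opening": opening from 0.0 (shut) to 1.0 (fully open); "grasp_force": force on a finger pad.
Only numpy, scipy, OpenCV 4.12 (cv2) and the standard library are available. Lean on these libraries where they do the work, as an engineer would, in place of code of your own. Each camera call takes 0.05 s, during which the arm holds its last target. There are 200 camera calls.

## Working session

There is one attempt and no reset: what is moved stays moved. The work goes in short steps, Python scripts to look and compute and a tool call to move; the robot and the scene stay as the last step left them, time stands still between calls to the robot, and variables do not carry over. Pictures are saved under pics/ and viewed, at most 10 in all, crops included, and the job is handed in when it is done.

```bash
ls; mkdir -p pics; python3 - <<'E'
from bench import ctrl
import cv2,numpy as np
o=ctrl.get_obs();print(o)
for n in("top","scene"):
    cv2.imwrite(f"pics/{n}0.png",ctrl.camera(n));print(n,ctrl.camera_params(n))
E
```

```text
bench.py
pics
{'time_s': 0.0, 'q': array([-1.42928173e+00,  1.81578659e-01,  1.60800634e+00,  1.17725854e-05,
        1.35380059e+00, -2.06298897e-01]), 'dq': array([ 0.00047798,  0.0016711 , -0.00078268, -0.00108109,  0.00223086,
       -0.00131394]), 'joint_efforts': array([ 4.49406298e-04, -4.44866323e+01, -3.51337981e+01, -1.34510869e-04,
        9.41658363e-03,  2.47560104e-05]), 'eef_pos': array([ 0.19592546, -0.54000107,  0.23036381]), 'eef_rot': array([-8.95810548e-04,  9.84916119e-01,  1.73030155e-01,  3.47775125e-05]), 'wrist_force': array([-0.32908203,  0.50131291, -0.34805704]), 'torque': array([-0.01857907,  0.04287326, -0.02617005]), 'grasp_force': 0.0, 'opening': 1.0042383998363253}
top {'fovy': 51.210871272294256, 'cx': 257.2838907997517, 'cy': 188.02628433475118, 'view': array([[ 0.00609837, -0.99987334,  0.01470092, -0.10339046],
       [ 0.9873166 ,  0.00835282,  0.15854385, -0.51555334],
       [-0.15864657,  0.0135476 ,  0.98724249, -0.68833061],
       [ 0.        ,  0.        ,  0.        ,  1.        ]])}
scene {'fovy': 43.232925640602616, 'cx': 260.8276829127715, 'cy': 185.01511023586156, 'view': array([[-0.65934373,  0.75143291, -0.02478772,  0.41418017],
       [-0.4164026 , -0.33752376,  0.84420766,  0.15802676],
       [ 0.62599898,  0.5669447 ,  0.5354428 , -1.27794233],
       [ 0.        ,  0.        ,  0.        ,  1.        ]])}
```

View pics/top0.png

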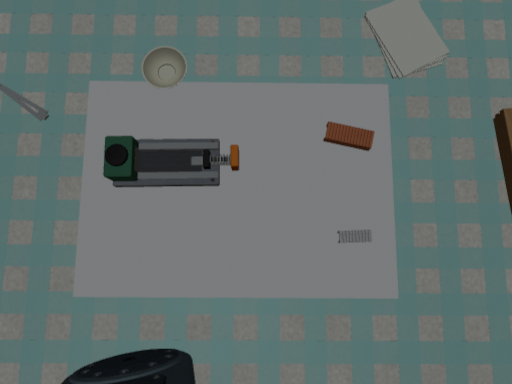

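View pics/scene0.png

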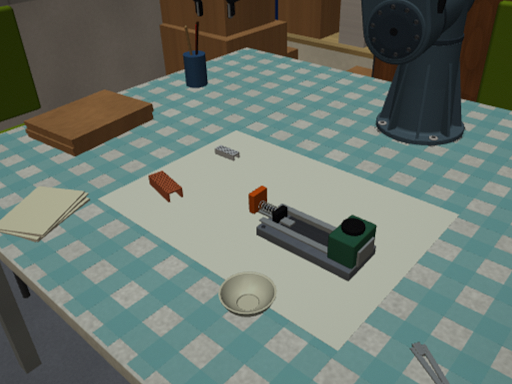

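The top view shows the copper strip near (349,136), the silver strip near (355,237), the stapler base spanning about (113–220, 138–187) with its nose to the left (world +y), and the tab near (235,157). In the scene view the copper strip stands on its legs.

```bash
cat > h.py <<'E'
from bench import ctrl
import cv2,numpy as np
from scipy.optimize import minimize
def K(n):
    p=ctrl.camera_params(n);return p,192/np.tan(np.radians(p['fovy'])/2)
def proj(n,P):
    p,f=K(n);c=np.c_[P,np.ones(len(P))]@p['view'].T
    return np.c_[p['cx']-f*c[:,0]/c[:,2],p['cy']+f*c[:,1]/c[:,2]]
def back(n,uv,z):
    p,f=K(n);uv=np.atleast_2d(uv);R=p['view'][:3,:3];C=-R.T@p['view'][:3,3]
    d=np.c_[(uv[:,0]-p['cx'])/f,-(uv[:,1]-p['cy'])/f,-np.ones(len(uv))]@R
    return C+d*((z-C[2])/d[:,2])[:,None]
def box(x,y,yaw,lx,ly,z0,z1):
    c,s=np.cos(yaw),np.sin(yaw)
    return np.array([[x+c*a*lx/2-s*b*ly/2,y+s*a*lx/2+c*b*ly/2,z] for a in(-1,1) for b in(-1,1) for z in(z0,z1)])
def fit(masks,x0,lx,ly,z0,z1):
    "best x,y,yaw of a box whose silhouette matches the masks {camera:mask}"
    S=8
    def cost(v):
        t=0
        for n,m in masks.items():
            h=cv2.convexHull(proj(n,box(*v,lx,ly,z0,z1)).astype(np.float32))
            im=np.zeros(m.shape,np.uint8);y0,x0_,=[max(0,int(a.min())-30) for a in np.nonzero(m)]
            big=np.zeros((120*S,120*S),np.uint8)
            cv2.fillPoly(big,[np.round((h+0.5-[x0_,y0])*S).astype(np.int32)],1)
            mm=m[y0:y0+120,x0_:x0_+120].astype(np.float32)
            r=cv2.resize(big.astype(np.float32),(120,120),interpolation=cv2.INTER_AREA)[:mm.shape[0],:mm.shape[1]]
            t+=np.abs(r-mm).sum()/mm.sum()
        return t
    s=np.array([x0]+[np.add(x0,d) for d in np.diag([.01,.01,.15])])
    r=minimize(cost,x0,method='Nelder-Mead',options=dict(initial_simplex=s,xatol=1e-4,fatol=1e-4))
    return r.x,r.fun
E
python3 - <<'E'
from h import *
im={n:cv2.imread(f"pics/{n}0.png") for n in("top","scene")}
def mask(n,box):
    h=cv2.cvtColor(im[n],cv2.COLOR_BGR2HSV);m=((h[...,0]<20)&(h[...,1]>130)&(h[...,2]>40)).astype(np.uint8)
    o=np.zeros_like(m);x0,y0,x1,y1=box;o[y0:y1,x0:x1]=m[y0:y1,x0:x1];return o
cu={'top':mask('top',(310,110,385,165)),'scene':mask('scene',(140,165,195,208))}
tab={'top':mask('top',(225,135,245,180)),'scene':mask('scene',(242,180,272,218))}
for nm,M,uv,d,yaw in(('cu',cu,(349,136),(.09,.034,0,.024),1.4),('tab',tab,(235,157),(.014,.04,.022,.064),1.57)):
    p=back('top',uv,d[3])[0]
    for k in({'top'},{'scene'},{'top','scene'}):
        print(nm,k,{n:int(M[n].sum()) for n in k},fit({n:M[n] for n in k},[p[0],p[1],yaw],*d))
big=cv2.resize(im['top'][120:205,90:250],None,fx=5,fy=5,interpolation=cv2.INTER_CUBIC)
cv2.imwrite('pics/st.png',cv2.convertScaleAbs(big,alpha=1.8))
E
```

```text
cu {'top'} {'top': 872} (array([ 0.62511918, -0.27624856,  1.37596146]), np.float64(0.1561962515115738))
cu {'scene'} {'scene': 520} (array([ 0.62683132, -0.27225326,  1.32869825]), np.float64(0.26436299085617065))
cu {'top', 'scene'} {'top': 872, 'scene': 520} (array([ 0.62558371, -0.27491555,  1.3325654 ]), np.float64(0.4226433038711548))
tab {'top'} {'top': 171} (array([ 0.57343503, -0.05669137,  1.64878185]), np.float64(0.28042763471603394))
tab {'scene'} {'scene': 329} (array([ 0.57373599, -0.0542903 ,  1.73154972]), np.float64(0.2723214328289032))
tab {'top', 'scene'} {'top': 171, 'scene': 329} (array([ 0.57181713, -0.0567451 ,  1.6737895 ]), np.float64(0.5818929672241211))
```

View pics/st.png

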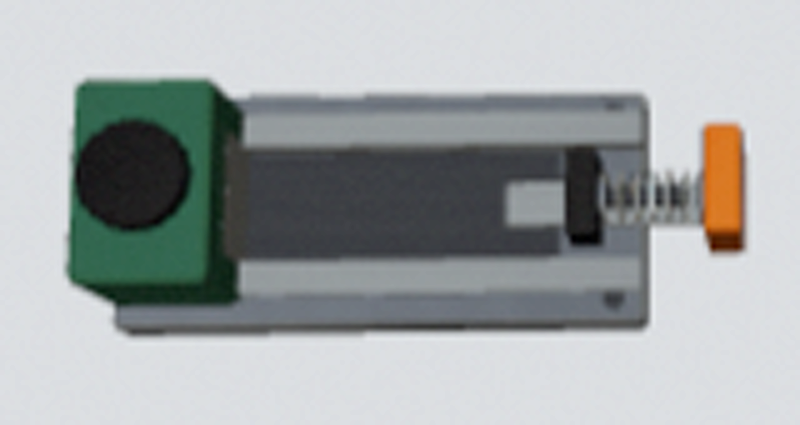

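```bash
python3 - <<'E'
from h import *
def px(*l): return np.array([[90+(x+.5)/5-.5,120+(y+.5)/5-.5] for x,y in l])
for nm,z,l in(('base top z20: BR+y.., rear corners, left-bottom',.02,[(647,97),(647,324),(117,322),(245,97)]),
 ('lips z30 inner up (front,rear), inner low, outer low, outer up',.03,[(245,149),(640,146),(245,258),(560,258),(240,294),(640,290),(245,108),(640,105)]),
 ('follower top z43 face',.043,[(567,148),(567,236)]),('tab rear z64',.064,[(742,126),(742,235)]),('tab front',.064,[(705,126),(705,235)])):
    print(nm);print(back('top',px(*l),z).round(4))
E
```

```text
base top z20: BR+y.., rear corners, left-bottom
[[ 0.6142 -0.0261  0.02  ]
 [ 0.5261 -0.028   0.02  ]
 [ 0.5252  0.1701  0.02  ]
 [ 0.6126  0.127   0.02  ]]
lips z30 inner up (front,rear), inner low, outer low, outer up
[[ 0.5896  0.123   0.03  ]
 [ 0.5922 -0.0248  0.03  ]
 [ 0.548   0.1208  0.03  ]
 [ 0.549   0.0041  0.03  ]
 [ 0.5344  0.1219  0.03  ]
 [ 0.5372 -0.026   0.03  ]
 [ 0.6055  0.1239  0.03  ]
 [ 0.6082 -0.0244  0.03  ]]
follower top z43 face
[[5.878e-01 1.000e-03 4.300e-02]
 [5.547e-01 1.000e-04 4.300e-02]]
tab rear z64
[[ 0.5911 -0.0642  0.064 ]
 [ 0.5511 -0.0648  0.064 ]]
tab front
[[ 0.591  -0.0509  0.064 ]
 [ 0.551  -0.0516  0.064 ]]
```

```bash
cat > goto.py <<'E'
import sys
from bench import ctrl
import numpy as np
from scipy.spatial.transform import Rotation as R
x,y,z,a=map(float,sys.argv[1:5])   # TCP target, world angle of tool y, tool down
o=ctrl.get_obs();w=o['eef_rot'];r=R.from_quat([*w[1:],w[0]])
ty=np.array([np.cos(a),np.sin(a),0]);tz=np.array([0,0,-1.])
t=R.from_matrix(np.c_[np.cross(ty,tz),ty,tz])
print((r.inv().apply(np.array([x,y,z])-o['eef_pos'])).round(4),(r.inv()*t).as_rotvec().round(4),o['time_s'])
E
python3 goto.py 0.6255 -0.2755 0.2 -0.21
```

```text
[ 0.494  -0.1022  0.0308] [-0.0013 -0.0011 -1.013 ] 0.1
```
Units first: shifts go in cm. So 0.494 m is 49.4, -0.102 m is -10.2.

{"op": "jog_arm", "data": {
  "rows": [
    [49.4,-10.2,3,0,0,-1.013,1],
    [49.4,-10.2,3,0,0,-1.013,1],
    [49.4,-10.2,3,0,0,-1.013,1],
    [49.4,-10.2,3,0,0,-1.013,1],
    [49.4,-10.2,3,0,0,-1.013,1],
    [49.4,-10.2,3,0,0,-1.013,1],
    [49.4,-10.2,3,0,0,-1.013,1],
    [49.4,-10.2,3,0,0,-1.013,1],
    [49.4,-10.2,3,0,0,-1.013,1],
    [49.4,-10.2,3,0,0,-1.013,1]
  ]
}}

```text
refused: rows: the value is too long (schema: maxItems 1). Nothing was moved.
```

The call was refused and nothing moved: it wants a list holding one list of rows, three levels of brackets. Same move again in that form.

{"op": "jog_arm", "data": {
  "rows": [
    [[49.4,-10.2,3,0,0,-1.013,1],[49.4,-10.2,3,0,0,-1.013,1],[49.4,-10.2,3,0,0,-1.013,1],[49.4,-10.2,3,0,0,-1.013,1],[49.4,-10.2,3,0,0,-1.013,1],[49.4,-10.2,3,0,0,-1.013,1],[49.4,-10.2,3,0,0,-1.013,1],[49.4,-10.2,3,0,0,-1.013,1],[49.4,-10.2,3,0,0,-1.013,1],[49.4,-10.2,3,0,0,-1.013,1]]
  ]
}}

```text
time_s: 1.35
eef_pos: [0.6254, -0.2759, 0.2004]
eef_rot: [-0.001, 0.777, 0.63, -0.0]
wrist_force: [-1.2, -0.5, 0.7]
opening: 1.0
grasp_force: 0.0
```

```bash
python3 goto.py 0.6255 -0.2755 0.2 -0.21
python3 - <<'E'
from h import *
import json
p=ctrl.camera_params('wrist');im=ctrl.camera('wrist');cv2.imwrite('pics/w1.png',im)
print(p);np.savez('w1.npz',view=p['view'],f=192/np.tan(np.radians(p['fovy'])/2),c=[p['cx'],p['cy']])
E
```

```text
[0.0004 0.0001 0.0004] [-0.0017 -0.0001  0.0011] 1.35
{'fovy': 65.70646984690485, 'cx': 252.96366400727254, 'cy': 188.18776210350137, 'view': array([[ 0.97807708, -0.2082336 , -0.00199732, -0.66962515],
       [ 0.19896135,  0.93727076, -0.28624796,  0.16200695],
       [ 0.06147847,  0.27957518,  0.95815349, -0.31063931],
       [ 0.        ,  0.        ,  0.        ,  1.        ]])}
```

View pics/w1.png

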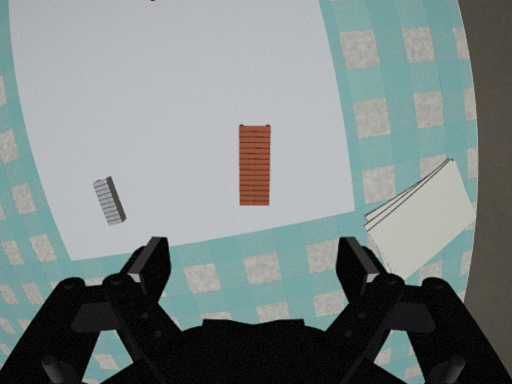

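The wrist view shows the copper strip's top face with corners near (239,126), (271,126), (270,206) and (240,206). It is aligned with the gripper, and the silver strip is clear at (110,200).

```bash
cat >> h.py <<'E'
def wback(npz,uv,z):
    d=np.load(npz);uv=np.atleast_2d(uv)-d['c'];V=d['view'];R=V[:3,:3];C=-R.T@V[:3,3]
    r=np.hypot(*uv.T);t=r/d['f'];s=np.sin(t)/r
    D=np.c_[uv[:,0]*s,-uv[:,1]*s,-np.cos(t)]@R
    return C+D*((z-C[2])/D[:,2])[:,None]
E
python3 - <<'E'
from h import *
im=cv2.imread('pics/w1.png');h=cv2.cvtColor(im,cv2.COLOR_BGR2HSV)
m=((h[...,0]<20)&(h[...,1]>110)&(h[...,2]>40)).astype(np.uint8);m[:110]=0;m[220:]=0;m[:,:220]=0;m[:,290:]=0
c=max(cv2.findContours(m,cv2.RETR_EXTERNAL,cv2.CHAIN_APPROX_NONE)[0],key=cv2.contourArea)[:,0]
P=wback('w1.npz',c.astype(float),.024)[:,:2]
(cx,cy),s,a=cv2.minAreaRect((P*1000).astype(np.float32));print(cx,cy,s,a)
Q=wback('w1.npz',[(239,126),(271,126),(270.5,206),(240,206)],.024);print(Q.round(4),Q.mean(0))
d=Q[[0,1]].mean(0)-Q[[2,3]].mean(0);print(np.arctan2(d[1],d[0]))
E
```

```text
628.0435791015625 -272.452880859375 (89.2992172241211, 32.51457595825195) 78.18749237060547
[[ 0.6212 -0.2265  0.024 ]
 [ 0.6547 -0.2336  0.024 ]
 [ 0.6365 -0.3223  0.024 ]
 [ 0.6025 -0.3151  0.024 ]] [ 0.62871666 -0.27437961  0.024     ]
1.3658233271616083
```

```bash
python3 goto.py 0.6272 -0.2742 0.012 -0.206
```

```text
[0.0029 0.0021 0.1887] [-0.0013  0.0001 -0.0042] 1.4
```

Converted, 0.188 m is 18.8, 0.165 m is 16.5.

{"op": "jog_arm", "data": {
  "rows": [
    [[0.2,0.2,6,0,0,-0.004,1],[0.2,0.2,12,0,0,-0.004,1],[0.2,0.2,16.5,0,0,-0.004,1],[0.2,0.2,18.8,0,0,-0.004,1],[0.2,0.2,18.8,0,0,-0.004,1],[0.2,0.2,18.8,0,0,-0.004,0],[0.2,0.2,18.8,0,0,-0.004,0],[0.2,0.2,18.8,0,0,-0.004,0],[0.2,0.2,18.8,0,0,-0.004,0],[0.2,0.2,18.8,0,0,-0.004,0]]
  ]
}}

```text
time_s: 2.65
eef_pos: [0.6294, -0.2755, 0.0154]
eef_rot: [0.002, 0.776, 0.631, 0.0]
wrist_force: [-0.3, 1.1, 6.6]
opening: 0.377
grasp_force: 60.2
```

{"op": "jog_arm", "data": {
  "rows": [
    [[0,0,-5,0,0,0,0],[0,0,-10,0,0,0,0],[0,0,-13,0,0,0,0],[0,0,-13,0,0,0,0]]
  ]
}}

```text
time_s: 3.15
eef_pos: [0.63, -0.2758, 0.1473]
eef_rot: [0.003, 0.776, 0.631, 0.001]
wrist_force: [1.1, 0.2, -0.6]
opening: 0.375
grasp_force: 59.9
```

```bash
python3 goto.py 0.5695 0.062 0.14 0.015
python3 - <<'E'
from h import *
p=ctrl.camera_params('wrist');a=ctrl.camera('wrist');b=ctrl.camera('scene')
np.savez('w2.npz',view=p['view'],f=192/np.tan(np.radians(p['fovy'])/2),c=[p['cx'],p['cy']])
cv2.imwrite('pics/w2.png',a)
cv2.imwrite('pics/c2.png',np.vstack([a[100:300,100:400],cv2.resize(b[60:230,90:290],(300,255),interpolation=cv2.INTER_CUBIC)]))
E
```

```text
[ 0.3184 -0.1282  0.0056] [ 0.0061  0.0032 -0.2207] 3.15
```

View pics/c2.png

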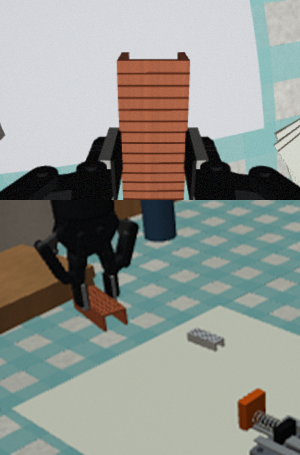

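The crop shows the strip held level between the pads, with its far top edge at wrist pixels of about (217–290,160).

```bash
python3 - <<'E'
from h import *
o=ctrl.get_obs();T=o['eef_pos'];print(T,o['time_s'])
Q=wback('w2.npz',[(218,160),(289,160)],T[2]+.0086);print(Q,np.linalg.norm(Q[1]-Q[0]))
u=np.array([np.cos(1.365),np.sin(1.365)]);v=np.array([u[1],-u[0]])
d=Q.mean(0)[:2]-T[:2];print('along',d@u-.045,'across',d@v)
E
python3 goto.py 0.5695 0.062 0.14 0.015
```

```text
[ 0.62761417 -0.2743944   0.14255808] 3.25
[[ 0.62401099 -0.22759384  0.15115808]
 [ 0.65705224 -0.23455821  0.15115808]] 0.033767241765662905
along 4.392906854390477e-05 across 0.0037928986760450752
[ 0.3174 -0.1256  0.0027] [-0.0007 -0.0004 -0.2208] 3.25
```

Converted, 0.317 m is 31.7, -0.127 m is -12.7.

{"op": "jog_arm", "data": {
  "rows": [
    [[31.7,-12.7,0.3,0,0,-0.221,0],[31.7,-12.7,0.3,0,0,-0.221,0],[31.7,-12.7,0.3,0,0,-0.221,0],[31.7,-12.7,0.3,0,0,-0.221,0],[31.7,-12.7,0.3,0,0,-0.221,0],[31.7,-12.7,0.3,0,0,-0.221,0],[31.7,-12.7,0.3,0,0,-0.221,0],[31.7,-12.7,0.3,0,0,-0.221,0]]
  ]
}}

```text
time_s: 4.25
eef_pos: [0.5679, 0.0611, 0.1389]
eef_rot: [-0.001, 0.702, 0.712, -0.001]
wrist_force: [-0.6, -0.8, -1.3]
opening: 0.376
grasp_force: 59.9
```

{"op": "jog_arm", "data": {
  "rows": [
    [[0,0,5,0,0,0,0],[0,0,8,0,0,0,0],[0,0,8,0,0,0,0],[0,0,8,0,0,0,0]]
  ]
}}

```text
time_s: 4.75
eef_pos: [0.5695, 0.0605, 0.0612]
eef_rot: [0.0, 0.702, 0.712, 0.0]
wrist_force: [-0.2, 0.4, -0.1]
opening: 0.376
grasp_force: 59.9
```

```bash
python3 - <<'E'
from h import *
p=ctrl.camera_params('wrist');o=ctrl.get_obs();a=ctrl.camera('wrist');b=ctrl.camera('scene');print(o['eef_pos'])
np.savez('w3.npz',view=p['view'],f=192/np.tan(np.radians(p['fovy'])/2),c=[p['cx'],p['cy']])
cv2.imwrite('pics/w3.png',a)
A=cv2.resize(a[60:320,130:390],(520,520),interpolation=cv2.INTER_CUBIC);B=cv2.resize(b[150:290,230:390],(280,245),interpolation=cv2.INTER_CUBIC)
im=np.zeros((520,800,3),np.uint8);im[:,:520]=A;im[:245,520:]=B
cv2.imwrite('pics/c3.png',cv2.convertScaleAbs(im,alpha=1.5))
E
python3 goto.py 0.5697 0.060 0.060 0.015
```

```text
[0.56949435 0.06051412 0.0611915 ]
[-0.0009 -0.0004  0.0021] [ 0.0031  0.0004 -0.0007] 4.85
```

View pics/c3.png

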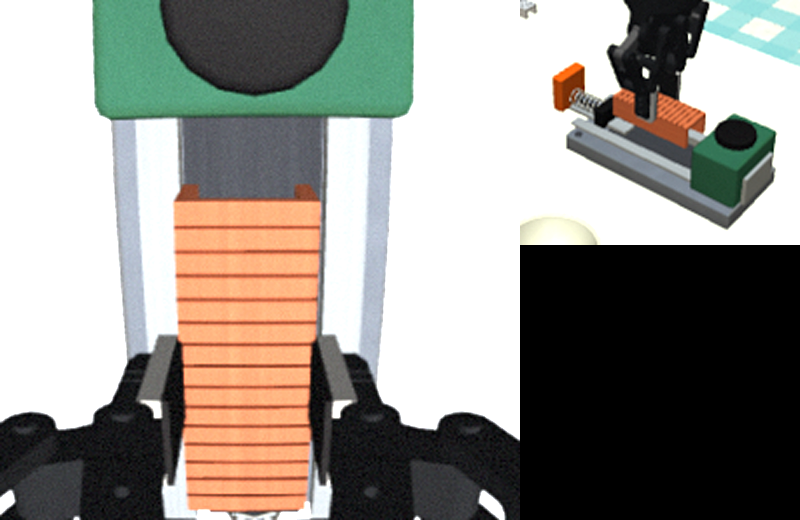

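The wrist crop shows the strip centred over the channel: lip inner edges at crop x≈180 and 326 (y 170), strip edges at 175 and 320 (y 200).

```bash
python3 - <<'E'
from h import *
px=lambda l:np.array([[130+(x+.5)/2-.5,60+(y+.5)/2-.5] for x,y in l])
for n,z,l in(('lips in',.03,[(180,160),(326,160)]),('base out',.02,[(113,140),(393,140)]),('nose',.08,[(96,105),(412,105)]),('strip far',.0732,[(175,200),(320,200)]),('nosefront',.08,[(255,117)])):
    q=wback('w3.npz',px(l),z);print(n,q.round(4).tolist(),q.mean(0)[:2].round(4),abs(q[-1]-q[0])[0].round(4))
E
```

```text
lips in [[0.5504, 0.1112, 0.03], [0.5933, 0.1118, 0.03]] [0.5718 0.1115] 0.043
base out [[0.5281, 0.1164, 0.02], [0.6158, 0.1176, 0.02]] [0.572 0.117] 0.0878
nose [[0.5381, 0.1295, 0.08], [0.6045, 0.1305, 0.08]] [0.5713 0.13  ] 0.0664
strip far [[0.5539, 0.1078, 0.0732], [0.5864, 0.1082, 0.0732]] [0.5701 0.108 ] 0.0325
nosefront [[0.5714, 0.1268, 0.08]] [0.5714 0.1268] 0.0
```

{"op": "jog_arm", "data": {
  "rows": [
    [[0,0.1,1.2,0,0,0,0],[0,0.1,2,0,0,0,0],[0,0.1,2.5,0,0,0,0],[0,0.1,2.7,0,0,0,0],[0,0.1,2.7,0,0,0,0],[0,0.1,2.7,0,0,0,0]]
  ]
}}

```text
time_s: 5.6
eef_pos: [0.5691, 0.0617, 0.0353]
eef_rot: [-0.0, 0.702, 0.713, -0.001]
wrist_force: [-11.5, 0.4, 21.8]
opening: 0.376
grasp_force: 62.3
```

```bash
python3 goto.py 0.57 0.060 0.032 0.015
```

```text
[-0.0017  0.0009  0.0033] [-0.0016  0.0002  0.0006] 5.6
```

Converted, -0.001 m is -0.1, -0.002 m is -0.2.

{"op": "jog_arm", "data": {
  "rows": [
    [[0,-0.1,-0.2,0,0,0,0],[0,-0.1,-0.2,0,0,0,0],[0,-0.1,-0.2,0,0,0,0]]
  ]
}}

```text
time_s: 5.98
eef_pos: [0.5686, 0.0616, 0.0354]
eef_rot: [-0.0, 0.702, 0.712, 0.0]
wrist_force: [-1.8, 0.4, 5.4]
opening: 0.379
grasp_force: 60.4
```

```bash
python3 - <<'E'
from h import *
p=ctrl.camera_params('wrist');o=ctrl.get_obs();a=ctrl.camera('wrist');b=ctrl.camera('scene');print(o['eef_pos'],o['wrist_force'])
np.savez('w4.npz',view=p['view'],f=192/np.tan(np.radians(p['fovy'])/2),c=[p['cx'],p['cy']])
A=cv2.resize(a[60:320,130:390],(520,520),interpolation=cv2.INTER_CUBIC);B=cv2.resize(b[180:270,275:345],(280,360),interpolation=cv2.INTER_CUBIC)
im=np.zeros((520,800,3),np.uint8);im[:,:520]=A;im[:360,520:]=B
cv2.imwrite('pics/c4.png',cv2.convertScaleAbs(im,alpha=1.3))
E
```

```text
[0.56861817 0.06158319 0.0353938 ] [-1.76522976  0.37643145  5.43951269]
```

View pics/c4.png

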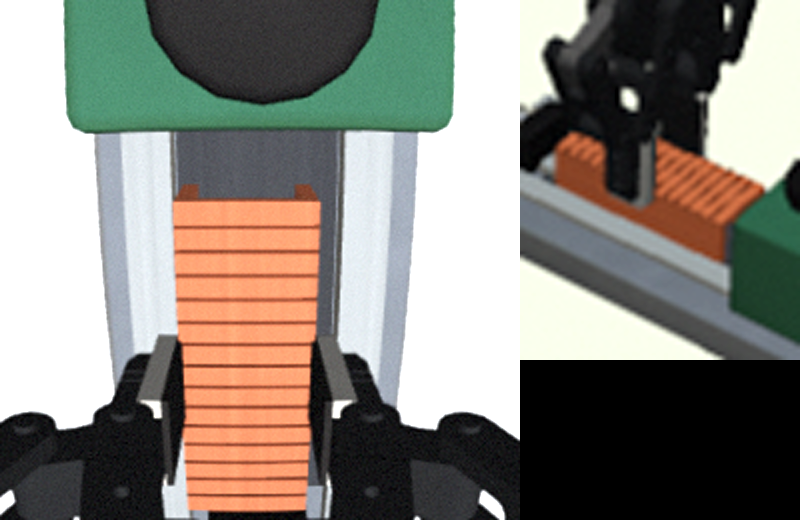

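```bash
python3 - <<'E'
from h import *
px=lambda l:np.array([[130+(x+.5)/2-.5,60+(y+.5)/2-.5] for x,y in l])
for n,z,l in(('lips in',.03,[(176,160),(340,160)]),('base out',.02,[(95,150),(416,150)]),('nose',.08,[(66,115),(454,115)]),('strip far',.0445,[(174,200),(320,200)]),('strip far if high',.047,[(174,200),(320,200)]),('nosefront',.08,[(255,131)])):
    q=wback('w4.npz',px(l),z);print(n,q.round(4).tolist(),q.mean(0)[:2].round(4),abs(q[-1]-q[0])[0].round(4))
E
```

```text
lips in [[0.5512, 0.1156, 0.03], [0.5924, 0.1163, 0.03]] [0.5718 0.1159] 0.0411
base out [[0.5278, 0.1172, 0.02], [0.615, 0.1186, 0.02]] [0.5714 0.1179] 0.0872
nose [[0.5384, 0.1299, 0.08], [0.6039, 0.1311, 0.08]] [0.5711 0.1305] 0.0655
strip far [[0.5524, 0.1082, 0.0445], [0.5858, 0.1087, 0.0445]] [0.5691 0.1085] 0.0334
strip far if high [[0.5527, 0.1087, 0.047], [0.5855, 0.1092, 0.047]] [0.5691 0.109 ] 0.0328
nosefront [[0.5701, 0.127, 0.08]] [0.5701 0.127 ] 0.0
```

Converted, -0.003 m is -0.3, 0.003 m is 0.3.

{"op": "jog_arm", "data": {
  "rows": [
    [[0,0.2,-0.3,0,0,0,0],[0,0.3,-0.3,0,0,0,0],[0,0.3,-0.3,0,0,0,0],[0,0.3,-0.05,0,0,0,0],[0,0.3,-0.05,0,0,0,0]]
  ]
}}

```text
time_s: 6.7
eef_pos: [0.5714, 0.0615, 0.0355]
eef_rot: [-0.0, 0.702, 0.712, -0.0]
wrist_force: [0.3, 0.1, -0.8]
opening: 0.376
grasp_force: 59.9
```

{"op": "jog_arm", "data": {
  "rows": [
    [[0,0,0,0,0,0,0.6],[0,0,0,0,0,0,0.6],[0,0,0,0,0,0,0.6],[0,0,0,0,0,0,0.6]]
  ]
}}

```text
time_s: 7.2
eef_pos: [0.5716, 0.0615, 0.0358]
eef_rot: [0.0, 0.702, 0.712, 0.0]
wrist_force: [-0.4, 0.6, -0.1]
opening: 0.597
grasp_force: 0.0
```

Converted, -0.167 m is -16.7, -0.12 m is -12.

{"op": "jog_arm", "data": {
  "rows": [
    [[0,0,-2,0,0,0,0.6],[0,0,-6,0,0,0,0.6],[-6,0,-10,0,0,0,0.3],[-12,0,-10,0,0,0,0],[-16.7,0,-10,0,0,0,0],[-16.7,0,-10,0,0,0,0],[-16.7,0,-10,0,0,0,0]]
  ]
}}

```text
time_s: 8.07
eef_pos: [0.5741, -0.1053, 0.1366]
eef_rot: [0.0, 0.702, 0.712, 0.0]
wrist_force: [1.4, 0.4, -0.4]
opening: -0.001
grasp_force: 0.0
```

```bash
python3 - <<'E'
from h import *
p=ctrl.camera_params('wrist');o=ctrl.get_obs();a=ctrl.camera('wrist');b=ctrl.camera('scene');print(o['eef_pos'],o['wrist_force'])
np.savez('w5.npz',view=p['view'],f=192/np.tan(np.radians(p['fovy'])/2),c=[p['cx'],p['cy']])
A=cv2.resize(a[0:260,130:390],(520,520),interpolation=cv2.INTER_CUBIC);B=cv2.resize(b[180:280,245:385],(280,200),interpolation=cv2.INTER_CUBIC)
im=np.zeros((520,800,3),np.uint8);im[:,:520]=A;im[:200,520:]=B
cv2.imwrite('pics/c5.png',cv2.convertScaleAbs(im,alpha=1.3))
E
python3 goto.py 0.571 -0.105 0.036 0.015
```

```text
[ 0.57411652 -0.10527701  0.13663336] [ 1.38715945  0.4149412  -0.44854383]
[-0.0008 -0.0031  0.1002] [ 0.0001 -0.0003  0.0013] 8.175
```

View pics/c5.png

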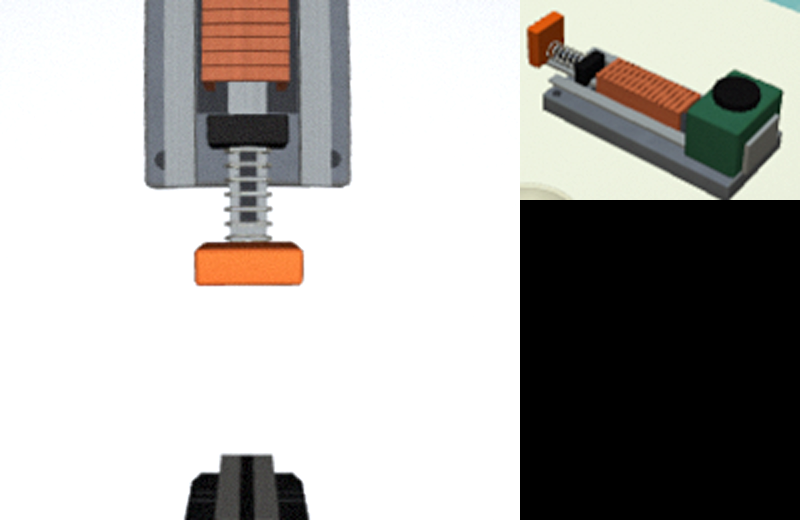

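The strip lies flat and centred in the channel, with the follower behind it at crop (248,130) and the tab at (248,263) in line with the shut fingers. Next I lower the fingers and push.

Converted, 0.1 m is 10, -0.003 m is -0.3.

{"op": "jog_arm", "data": {
  "rows": [
    [[0,-0.3,5,0,0,0,0],[0,-0.3,9,0,0,0,0],[0,-0.3,10,0,0,0,0],[0,-0.3,10,0,0,0,0],[1.5,-0.3,10,0,0,0,0],[2.5,-0.3,10,0,0,0,0],[3.5,-0.3,10,0,0,0,0],[4.5,-0.3,10,0,0,0,0],[4.5,-0.3,10,0,0,0,0]]
  ]
}}

```text
time_s: 9.3
eef_pos: [0.5711, -0.0604, 0.0368]
eef_rot: [0.001, 0.701, 0.713, 0.0]
wrist_force: [0.1, -2.4, 2.5]
opening: 0.002
grasp_force: 0.9
```

Converted, 0.045 m is 4.5, 0.042 m is 4.2.

{"op": "jog_arm", "data": {
  "rows": [
    [[0.8,0,0,0,0,0,0],[1.6,0,0,0,0,0,0],[2.4,0,0,0,0,0,0],[3.2,0,0,0,0,0,0],[3.8,0,0,0,0,0,0],[4.2,0,0,0,0,0,0],[4.5,0,0,0,0,0,0],[4.5,0,0,0,0,0,0]]
  ]
}}

```text
time_s: 10.3
eef_pos: [0.5702, -0.0173, 0.0368]
eef_rot: [0.001, 0.702, 0.713, -0.001]
wrist_force: [-1.8, -8.6, 4.7]
opening: 0.002
grasp_force: 4.5
```

Converted, 0.004 m is 0.4, 0.003 m is 0.3.

{"op": "jog_arm", "data": {
  "rows": [
    [[0.2,0,0,0,0,0,0],[0.3,0,0,0,0,0,0],[0.4,0,0,0,0,0,0],[0.4,0,0,0,0,0,0]]
  ]
}}

```text
time_s: 10.8
eef_pos: [0.5701, -0.0137, 0.0368]
eef_rot: [0.002, 0.702, 0.712, -0.001]
wrist_force: [-2.9, -10.4, 4.9]
opening: -0.001
grasp_force: 5.4
```

{"op": "jog_arm", "data": {
  "rows": [
    [[0.2,0,0,0,0,0,0],[0.3,0,0,0,0,0,0],[0.3,0,0,0,0,0,0],[0.3,0,0,0,0,0,0]]
  ]
}}

```text
time_s: 11.3
eef_pos: [0.57, -0.0111, 0.0368]
eef_rot: [0.002, 0.702, 0.712, -0.001]
wrist_force: [-3.5, -12.1, 4.7]
opening: 0.004
grasp_force: 6.2
```

Converted, 0.003 m is 0.3, 0.002 m is 0.2.

{"op": "jog_arm", "data": {
  "rows": [
    [[0.2,0,0,0,0,0,0],[0.3,0,0,0,0,0,0],[0.3,0,0,0,0,0,0],[0.3,0,0,0,0,0,0]]
  ]
}}

```text
time_s: 11.8
eef_pos: [0.5701, -0.011, 0.0369]
eef_rot: [0.003, 0.702, 0.712, -0.003]
wrist_force: [-5.1, -25.5, 3.6]
opening: -0.0
grasp_force: 12.1
```

{"op": "jog_arm", "data": {
  "rows": [
    [[0.2,0,0,0,0,0,0],[0.3,0,0,0,0,0,0],[0.3,0,0,0,0,0,0],[0.3,0,0,0,0,0,0]]
  ]
}}

```text
time_s: 12.3
eef_pos: [0.5701, -0.0109, 0.037]
eef_rot: [0.005, 0.702, 0.712, -0.004]
wrist_force: [-5.5, -35.5, 3.0]
opening: -0.004
grasp_force: 18.0
```

The rail has hit its hard stop: the force jumped while the tool stood still. I'll back off, lift and check.

{"op": "jog_arm", "data": {
  "rows": [
    [[-1.5,0,0,0,0,0,0],[-4,0,0,0,0,0,0],[-5,0,-5,0,0,0,0],[-10,0,-10,0,0,0,0],[-10,0,-10,0,0,0,0],[-10,0,-10,0,0,0,0]]
  ]
}}

```text
time_s: 13.05
eef_pos: [0.571, -0.1023, 0.1358]
eef_rot: [-0.0, 0.702, 0.712, 0.0]
wrist_force: [0.1, -0.4, -0.6]
opening: 0.001
grasp_force: 0.0
```

```bash
python3 - <<'E'
from h import *
p=ctrl.camera_params('wrist');a=ctrl.camera('wrist');b=ctrl.camera('scene');t=ctrl.camera('top')
np.savez('w6.npz',view=p['view'],f=192/np.tan(np.radians(p['fovy'])/2),c=[p['cx'],p['cy']])
A=cv2.resize(a[0:260,130:390],(400,400),interpolation=cv2.INTER_CUBIC);B=cv2.resize(b[180:280,245:385],(400,286),interpolation=cv2.INTER_CUBIC);C=cv2.resize(t[120:205,90:250],(400,212),interpolation=cv2.INTER_CUBIC)
im=np.zeros((498,800,3),np.uint8);im[:400,:400]=A;im[:286,400:]=B;im[286:,400:]=C
cv2.imwrite('pics/c6.png',cv2.convertScaleAbs(im,alpha=1.4))
E
```

```text
(no output)
```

View pics/c6.png

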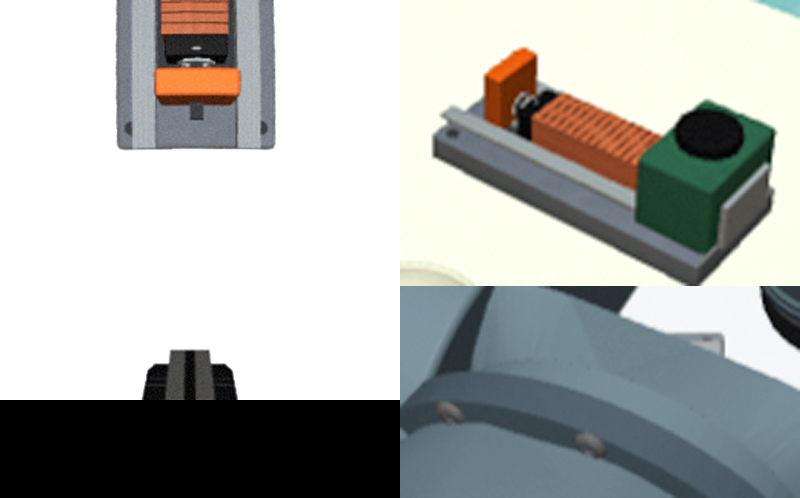

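The tab is home, the follower presses the strip against the nose, and the strip lies flat in the channel (scene crop at about (595,140)).

```bash
python3 -c "
from bench import ctrl
print(ctrl.hand_in())"
```

```text
the job is handed in; nothing more can be done
None
```

The copper strip lies legs down in the channel with the follower pressing it against the nose, the rail was pushed to its hard stop, the silver strip was not touched, and the job was handed in at about 13 s; no verdict was returned.

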